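# Pin back the sprung tension wheel of a copier drive unit

## Task

The belt of this copier drive unit is off and its sprung tension wheel has to be locked back for the new one: take the locking pin out of its stand, put it down through the hole in the wheel's lug, and with it turn the wheel against its spring (counter-clockwise seen from above) until the pin drops into the lock hole in the plate underneath. Push the pin fully home and let go, so that it keeps the wheel locked back. Feel for the hole with light pressure, never force the pin, and leave the other things on the desk where they are.

Things in the scene. Friction and masses are not known exactly. Their poses are not given: they have to be found in the camera images.
- unit: Copier drive unit, screwed down: steel chassis plate 250 x 200 mm, 10 mm thick, with the tension wheel at its near (-x) end, a black motor box (40 mm high, its pulley 58 mm) and a white idler roller (38 mm high) at its far end. Origin on the desk surface directly below the tension wheel's axis; z up.
- lock_arc (a point): Top face (28 mm above the desk) of the fixed aluminium adjuster plate, 60 x 130 mm, under the wheel's near side. Its one lock hole, 12 mm wide, 1.5 mm chamfer, 18 mm deep, lies 52 mm from the wheel's axis, so the lug's hole passes over it. The plate was clamped by hand: the hole is met at some wheel angle from 0.5 to 1.0 rad; this point is at 0.75 rad, not the hole itself.
- wheel_axis (a point): Upright axis of the grey tension wheel (58 mm wide disc with a lug), at the height of the lug's top, 43 mm above the desk.
- wheel_hole (a point): Centre of the mouth of the upright hole through the wheel's lug, in the top face of the lug (43 mm above the desk). Hole 13 mm wide with a 2 mm chamfer, 12 mm deep (underside of the lug 31 mm, 3 mm above the adjuster plate), 52 mm from the wheel's axis; the lug is 26 x 26 mm. It moves with the wheel.
- wheel (a joint): Turn of the tension wheel, rad: 0 slack, against its stop; grows counter-clockwise seen from above; end stop at 1.35. The spring drives it back to 0 with 0.2 N m at 0 plus 0.2 N m per rad, that is 4 N at the lug's hole at 0 and 8 N at 1 rad. Nothing but a pin or a hand keeps it turned.
- pin_grip (a point): Centre of the locking pin's dark square handle, 18 x 18 mm, 44 mm tall; x and y axes square to its faces, z up along the pin. Below it a round steel shank, 10 mm thick, 31 mm long, the last 3 mm tapered to 6 mm. The handle's underside is the stop. The pin starts upright, loose in the stand's 13 mm hole, the handle's underside on the stand's top.
- pin_tip (a point): Lower end of the pin's shank, 53 mm below the handle's centre. With its tip on the adjuster plate, away from the lock hole, it is 28 mm above the desk; fully home, with the handle down on the lug, it is 12 mm above the desk.
- stand: Dark wooden block 60 x 60 mm, 36 mm high, fixed, in which the pin stands. Origin at the centre of its underside.
- mug: White mug, 76 mm wide, 90 mm high. Leave it alone. Origin at the centre of its underside.
- driver: Screwdriver with a red handle, lying on the desk. Leave it alone.
- spray: Bottle 60 mm wide, 170 mm high. Leave it alone. Origin at the centre of its underside.
- clipbox: Small cardboard box of clips, 70 x 50 x 25 mm. Leave it alone. Origin at the centre of its underside.

How it is judged (in metres and radians):
On the way, in this order (a step that is already met when the one before it is completed fails the run):
1. the pin's tip is down in the hole of the wheel's lug (horizontal distance between pin_tip and wheel_hole below 0.008 m and z of pin_tip in the frame of unit below 0.036 m and angle between pin_tip's own z axis and vertical below 0.35 rad), for 0.1 s.
2. the wheel is turned more than 0.3 rad with the pin in it (all of step 1 and value of joint wheel above 0.3 rad), for 0.1 s.
At the end, for the whole second after the job is handed in: The wheel stands turned back between 0.4 and 1.1 rad, held by the pin alone: the pin stands in the lug's hole (tip within 10 mm of its axis, tilted less than 0.35 rad) and is home in the lock hole (tip less than 16.5 mm above the desk; 12 mm is fully home), at rest and let go (value of joint wheel between 0.4 and 1.1 rad and horizontal distance between pin_tip and wheel_hole below 0.01 m and z of pin_tip in the frame of unit below 0.0165 m and angle between pin_tip's own z axis and vertical below 0.35 rad and linear speed of pin below 0.02 m/s); the robot touches nothing.
It fails at once if the pin is forced: it pushes on the drive unit (its wheel or chassis) with more than 35 N (contact force between pin and unit above 35 N).
It fails at once if the pin is pressed on the adjuster plate with more than 35 N (contact force between pin and adjuster above 35 N).
It fails at once if a bystander (mug, screwdriver, bottle, box of clips) is moved more than 20 mm (distance of any of mug, driver, spray, clipbox from where it was at the start of the episode above 0.02 m).
It also fails if it takes over 64 s, if anything falls off the work surface, if the arm or the gripper's body presses on something with over 40 N, if the wrist force passes 120 N, or if a joint passes its speed limit or range.

## Robot

A 6-joint arm with a two-finger parallel gripper is mounted at the origin on the work surface. World frame = base frame: x ahead of the robot, y to its left, z up, the work surface at z = 0. Lengths are in m, angles in degrees, forces in N, time in s.
With the tool pointing down it reaches from about 0.3 to 0.775 m from the base axis. Payload 14.6 kg.
Tool frame: the origin (TCP) lies on the centre line of the jaws, within the pads' length; the fingertips stand 11 mm ahead of it and the grasp point (between the pads) lies 8 mm behind it; z points along the fingers, x is the direction in which the jaws open and shut, and the axes are right-handed (so a half turn about z gives the same grasp; the last joint's range is limited). The gripper opens to 85 mm and grips with 20 to 120 N. Pads are 22 mm wide; open, the fingers measure 114 mm over their backs; the gripper's body (76 mm by 85 mm) begins 54 mm behind the grasp point. The pads swing forward as they close: fully open they stand 13 mm farther back than shut.
Start: joints at [70.898, 17.183, 87.147, -0, 75.671, -3.816], TCP at [0.145, 0.531, 0.242] pointing down, gripper open.
Joint ranges: [-173.82, 173.82], [-45.26, 126.66], [13.44, 144.39], [-59.66, 239.66], [0, 175.72], [-146.38, 146.38]. Speed limits (degrees/s): [127.2, 127.2, 147.25, 180, 180, 180].

## Interface

Orientations are given as a 3x3 rotation matrix whose columns are the frame's x, y, z axes.
In Python, from plant import get_state, capture, hand_in gives the robot as it stands. The module is installed in compiled form; this text tells all that it offers.
- The arm moves only by the tool step_arm, never from a script. Its argument "steps" is a list that holds one entry, the list of rows, each a list of 7 numbers: the shift along the tool's x, y, z in mm, then the turn, a rotation vector about the tool's x, y, z in rad, then the closure, from -1 (fully open) to 1 (shut). A call has 1 to 20 rows; each row shifts and turns the commanded pose from where the row before left it, along the tool's axes as they then stand; what a row does not reach is not made up. A row lasts 1/10 s, in which the tool goes at most 50 mm and 8.59 degrees, less where a joint would pass 70% of its speed; a pose out of reach is approached as far as the arm can. A call is refused whole if a number of a shift passes 50 or a number of a turn 0.15, either way. A call with a gripper value outside its range is refused whole. The fingers move at their own pace and stop on an object; "newtons" is the grip in N (left out, the last holds). Time passes only in rows, so rows that do not move let the fingers close. It gives the time, the measured TCP pose, the force and the opening at its end, in the units of the state.
- get_state(): the state, without advancing time (a new reading comes with each control period).
- capture(name): name is "side" or "top" or "wrist"; returns a dict with "frame" (384x512x3 uint8, blue, green, red), "camera_matrix" (3x3 intrinsics, pixels), "T" (4x4, takes a point from camera to world coordinates); the wrist camera has in their place "mount" (4x4, takes a point from camera to tool coordinates, whose origin is the TCP and whose axes are the tool frame's). Camera axes: x right, y down, z forward; pixel columns grow to the right and rows downward; lengths in m; the calibration is good to about 2 mm. A picture is of the moment at which its call begins: read the wrist's pose just before it. There is no depth.
- hand_in(): hands the job in, once; it reports no verdict.
The state is a dict: "time": time; "qpos": joint angles; "dq": joint speeds; "tau": joint torques, N m; "position": TCP position; "orientation": TCP orientation; "wrist_force": force on the tool from outside, world axes, zero at the start; "ft_torque": the same for the moment, N m; "grip_width": finger opening in m.
Only numpy, scipy, OpenCV 4.12 (cv2) and the standard library are available. Lean on these libraries where they do the work, as an engineer would, in place of code of your own. Each camera call takes 0.05 s, during which the arm holds its last target. There are 200 camera calls.

## Working session

There is one attempt and no reset: what is moved stays moved. The work goes in short steps, Python scripts to look and compute and a tool call to move; the robot and the scene stay as the last step left them, time stands still between calls to the robot, and variables do not carry over. Pictures are saved under pics/ and viewed, about 8 in all and at most 12, crops included, and the job is handed in when it is done.

Besides the shell and the picture viewer there is one more tool, called after "Call:" as a command line: name --argument value ..., lists and objects as JSON in quotes. step_arm: Moves the arm, as the interface text tells. Its arguments: {"type":"object","properties":{"steps":{"type":"array"},"newtons":{"type":"number"}},"required":["steps"]}

```bash
mkdir -p pics; cat > h.py <<'E'
import numpy as np, cv2
from plant import get_state, capture, hand_in
def snap(cam,name):
    s=get_state(); c=capture(cam)
    T=c.get("T")
    if T is None:
        W=np.eye(4); W[:3,:3]=np.array(s["orientation"]); W[:3,3]=s["position"]; T=W@np.array(c["mount"])
    cv2.imwrite(f"pics/{name}.png",c["frame"]); np.savez(f"pics/{name}.npz",K=c["camera_matrix"],T=T)
    return c["frame"]
def ray(name,u,v,z):
    d=np.load(f"pics/{name}.npz");K,T=d["K"],d["T"]
    r=T[:3,:3]@np.linalg.solve(K,[u,v,1.]);o=T[:3,3]
    return o+r*(z-o[2])/r[2]
def proj(name,p):
    d=np.load(f"pics/{name}.npz");q=np.linalg.inv(d["T"])@np.append(p,1);q=d["K"]@q[:3];return q[:2]/q[2]
E
python3 - <<'E'
from h import *
a=snap("top","top1");b=snap("side","side1")
cv2.imwrite("pics/top1b.png",cv2.resize(a,(800,600)))
for n in("top1","side1"):
    d=np.load(f"pics/{n}.npz");print(d["T"].round(3),d["K"].round(1))
s=get_state();print(s["time"],np.array(s["orientation"]).round(3),s["grip_width"],s["wrist_force"])
E
```

```text
[[-0.026 -0.997  0.07   0.517]
 [-0.999  0.027  0.018 -0.011]
 [-0.02  -0.07  -0.997  1.025]
 [ 0.     0.     0.     1.   ]] [[389.1   0.  251.9]
 [  0.  389.1 197.4]
 [  0.    0.    1. ]]
[[ 0.733 -0.464  0.497  0.114]
 [-0.68  -0.517  0.52  -0.478]
 [ 0.016 -0.719 -0.694  0.68 ]
 [ 0.     0.     0.     1.   ]] [[363.9   0.  259. ]
 [  0.  363.9 199.9]
 [  0.    0.    1. ]]
0.1 [[ 0.264  0.965 -0.   ]
 [ 0.965 -0.264 -0.001]
 [-0.001 -0.    -1.   ]] 0.08515283864894546 [ 0.55767517 -0.47346864  0.3436872 ]
```

View pics/top1b.png

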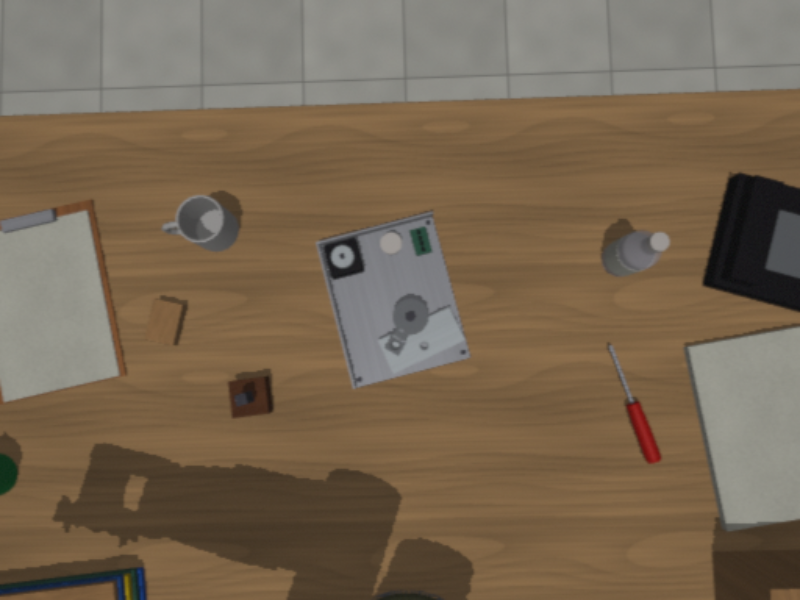

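View pics/side1.png

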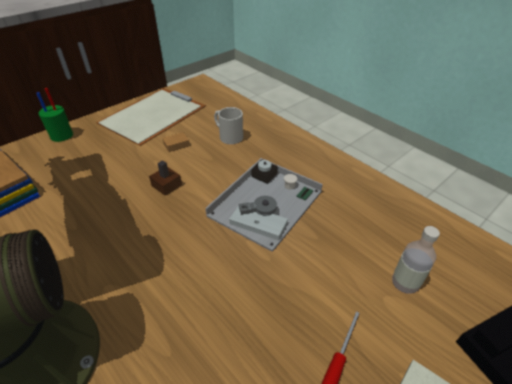

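The top view shows the stand at about (250,396), the wheel axis at (410,315), the lug hole at (395,345) and the lock hole at (424,346), all in 800-px coordinates. I'll enlarge these.

```bash
python3 - <<'E'
from h import *
a=cv2.imread("pics/top1.png")
c1=cv2.resize(a[180:245,225:305],None,fx=7,fy=7,interpolation=cv2.INTER_CUBIC) # 560x455
c2=cv2.resize(a[235:270,140:180],None,fx=6,fy=6,interpolation=cv2.INTER_CUBIC) # 240x210
o=np.zeros((455,800,3),np.uint8);o[:455,:560]=c1;o[:210,560:]=c2
cv2.imwrite("pics/crop1.png",o)
E
```

```text
(no output)
```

View pics/crop1.png

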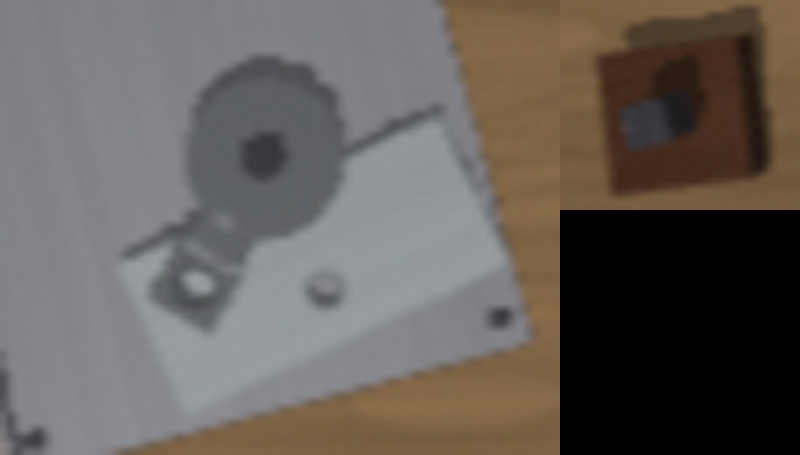

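The crop shows the axis at (264,156), the lug hole at (198,284), the lock hole at (325,288) and the handle top at about (643,122).

```bash
python3 - <<'E'
from h import *
f=lambda U,V,s,u0,v0,z:ray("top1",(U+.5)/s-.5+u0,(V+.5)/s-.5+v0,z)
ax=f(264,156,7,225,180,.043);h=f(198,284,7,225,180,.043);l=f(325,288,7,225,180,.028);p=f(643,122,6,140-560/6,235,.080)
st=[f(U,V,6,140-560/6,235,.036) for U,V in((598,57),(735,37),(757,172),(612,193))]
print(ax,h,l,p,"stand",np.array(st).round(4),np.mean(st,0))
a=lambda q:np.degrees(np.arctan2(*(q-ax)[1::-1]))
print(np.linalg.norm((h-ax)[:2]),np.linalg.norm((l-ax)[:2]),a(h),a(l))
s=get_state();print(s["position"])
E
```

```text
[ 0.57393982 -0.01937829  0.043     ] [0.52846532 0.00563604 0.043     ] [ 0.52597745 -0.04041168  0.028     ] [0.45029317 0.24789711 0.08      ] stand [[0.475  0.2789 0.036 ]
 [0.4819 0.2206 0.036 ]
 [0.4251 0.2119 0.036 ]
 [0.4178 0.2733 0.036 ]] [0.44996477 0.24616125 0.036     ]
0.05190035744478911 0.05237166854783249 151.1859600315691 -156.32065380165508
[0.14495543 0.53034909 0.2417896 ]
```

Call:
step_arm --steps '[[[-16,30.8,2,0,0,0,-1],[-16,30.8,2,0,0,0,-1],[-16,30.8,2,0,0,0,-1],[-16,30.8,2,0,0,0,-1],[-16,30.8,2,0,0,0,-1],[-16,30.8,2,0,0,0,-1],[-16,30.8,2,0,0,0,-1],[-16,30.8,2,0,0,0,-1],[-16,30.8,2,0,0,0,-1],[-16,30.8,2,0,0,0,-1],[-16,30.8,2,0,0,0,-1],[-16,30.8,2,0,0,0,-1],[0,0,0,0,0,-0.11,-1],[0,0,0,0,0,-0.11,-1],[0,0,0,0,0,-0.11,-1],[0,0,0,0,0,-0.11,-1],[0,0,0,0,0,0,-1],[0,0,0,0,0,0,-1]]]' --newtons 80

```text
time: 1.9
position: [0.4508, 0.2479, 0.2181]
orientation: [[-0.169, 0.986, -0.0], [0.986, 0.169, -0.0], [-0.0, -0.0, -1.0]]
wrist_force: [0.5, 0.3, -0.4]
grip_width: 0.0854
```

```bash
python3 - <<'E'
from h import *
snap("wrist","w1");s=get_state();print(s["time"],s["position"],np.array(s["orientation"]).round(3))
E
```

```text
1.95 [0.4508393  0.24786469 0.21816717] [[-0.169  0.986 -0.   ]
 [ 0.986  0.169 -0.   ]
 [-0.    -0.    -1.   ]]
```

View pics/w1.png

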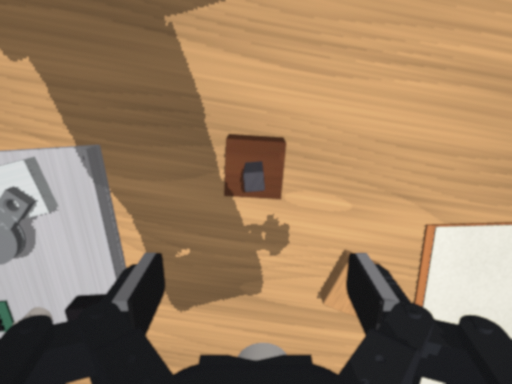

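The wrist view shows the stand around (255,167), with the handle top near (253,183) and almost square to the image. I'll enlarge it.

```bash
python3 - <<'E'
from h import *
a=cv2.imread("pics/w1.png")
cv2.imwrite("pics/crop2.png",cv2.resize(a[125:210,215:295],None,fx=7,fy=7,interpolation=cv2.INTER_CUBIC))
E
```

```text
(no output)
```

View pics/crop2.png

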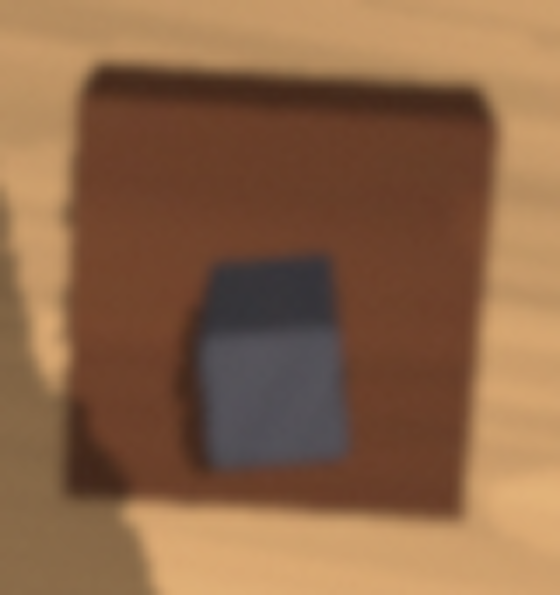

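Handle top corners in the crop: (201,334), (338,323), (350,458), (211,468).

```bash
python3 - <<'E'
from h import *
q=np.array([ray("w1",(U+.5)/7-.5+215,(V+.5)/7-.5+125,.08) for U,V in((201,334),(338,323),(350,458),(211,468))])
c=q.mean(0);print(q.round(4),c)
e=(q[1]+q[2]-q[0]-q[3])[:2];f=(q[0]+q[1]-q[2]-q[3])[:2]
s=get_state();R=np.array(s["orientation"]);x=R[:,0]
for v in(e,f):print(np.degrees(np.arctan2(v[1],v[0])),np.linalg.norm(v)/2)
print("toolx",np.degrees(np.arctan2(x[1],x[0])),R.T@(c-s["position"]))
st=np.array([ray("w1",(U+.5)/7-.5+215,(V+.5)/7-.5+125,.036) for U,V in((85,95),(493,118),(460,517),(67,493))]);print(st.mean(0))
E
```

```text
[[0.4442 0.2354 0.08  ]
 [0.4399 0.2521 0.08  ]
 [0.4572 0.2568 0.08  ]
 [0.4616 0.2394 0.08  ]] [0.45073849 0.24594535 0.08      ]
104.29122096793027 0.017621694180478077
-165.8226241653046 0.017878673790754283
toolx 99.7511908832018 [-0.00186151 -0.00038888  0.13816745]
[0.45072554 0.24593407 0.036     ]
```

Call:
step_arm --steps '[[[-1.8,-0.4,0,0,0,-0.08,-1],[0,0,28,0,0,0,-1],[0,0,28,0,0,0,-1],[0,0,28,0,0,0,-1],[0,0,28,0,0,0,-1],[0,0,28,0,0,0,-1],[0,0,24,0,0,0,-1],[0,0,0,0,0,0,-1],[0,0,0,0,0,0,0],[0,0,0,0,0,0,0.4],[0,0,0,0,0,0,1],[0,0,0,0,0,0,1],[0,0,0,0,0,0,1],[0,0,0,0,0,0,1],[0,0,0,0,0,0,1],[0,0,0,0,0,0,1]]]' --newtons 80

```text
time: 3.55
position: [0.4511, 0.2462, 0.0551]
orientation: [[-0.25, 0.968, 0.001], [0.968, 0.25, 0.0], [0.0, 0.001, -1.0]]
wrist_force: [-1.3, -1.3, 4.9]
grip_width: 0.0169
```

```bash
python3 - <<'E'
from h import *
s=get_state();print(s["time"],s["position"],s["grip_width"],s["wrist_force"],np.array(s["orientation"]).round(4))
E
```

```text
3.55 [0.45113584 0.2461707  0.05505886] 0.016918395933130364 [-1.32301374 -1.25001047  4.89801487] [[-2.504e-01  9.681e-01  1.000e-03]
 [ 9.681e-01  2.504e-01  4.000e-04]
 [ 1.000e-04  1.100e-03 -1.000e+00]]
```

Call:
step_arm --steps '[[[0,0,-10,0,0,0,1],[0,0,-20,0,0,0,1],[0,0,-20,0,0,0,1],[0,0,-20,0,0,0,1],[-15.5,0.9,0,0,0,0,1],[-31.5,1.84,0,0,0,0,1],[-31.5,1.84,0,0,0,0,1],[-31.5,1.84,0,0,0,0,1],[-31.5,1.84,0,0,0,0,1],[-31.5,1.84,0,0,0,0,1],[-31.5,1.84,0,0,0,0,1],[-31.5,1.84,0,0,0,0,1],[-16,0.9,0,0,0,0,1],[0,0,0,0,0,0,1],[0,0,0,0,0,0,1],[0,0,0,0,0,0,1]]]'

```text
time: 5.15
position: [0.5279, 0.0068, 0.1244]
orientation: [[-0.251, 0.968, -0.0], [0.968, 0.251, 0.0], [0.0, -0.0, -1.0]]
wrist_force: [-0.3, 0.5, -1.0]
grip_width: 0.0169
```

```bash
python3 - <<'E'
from h import *
s=get_state();print(s["time"],s["position"],s["grip_width"],s["wrist_force"],np.array(s["orientation"]).round(4))
w=snap("wrist","w2");b=snap("side","side2");
u,v=proj("side2",[.528,.006,.05]).astype(int);print(u,v)
c=cv2.resize(b[v-45:v+30,u-40:u+60],None,fx=5,fy=5,interpolation=cv2.INTER_CUBIC)
o=np.zeros((375,1012,3),np.uint8);o[:,:500]=c;o[:,500:]=w[:375]
cv2.imwrite("pics/c3.png",o[:, :]); cv2.imwrite("pics/c3.png",cv2.resize(o,(800,296))) 
cv2.imwrite("pics/c3s.png",c)
E
```

```text
5.15 [0.52788249 0.00678473 0.12438461] 0.016936573242888123 [-0.33066222  0.53595483 -1.01129223] [[-2.515e-01  9.679e-01 -2.000e-04]
 [ 9.679e-01  2.515e-01  2.000e-04]
 [ 2.000e-04 -1.000e-04 -1.000e+00]]
244 204
```

View pics/c3.png

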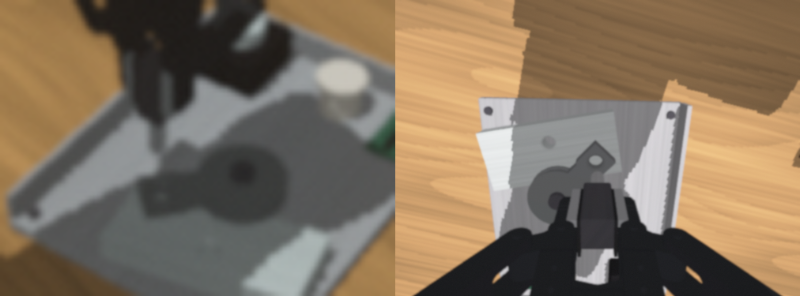

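```bash
python3 - <<'E'
from h import *
w=cv2.imread("pics/w2.png")
cv2.imwrite("pics/c4.png",cv2.resize(w[150:270,160:300],None,fx=5,fy=5,interpolation=cv2.INTER_CUBIC))
print("proj hole,lock,axis,tip",[((proj("w2",p)-[160,150]+.5)*5-.5).round(1) for p in([.5285,.0056,.043],[.526,-.0404,.028],[.5739,-.0194,.043],[.5279,.0068,.0743])])
E
```

```text
proj hole,lock,axis,tip [array([473.7, 273.6]), array([182.6, 151.5]), array([239.4, 505.8]), array([483.5, 358.8])]
```

View pics/c4.png

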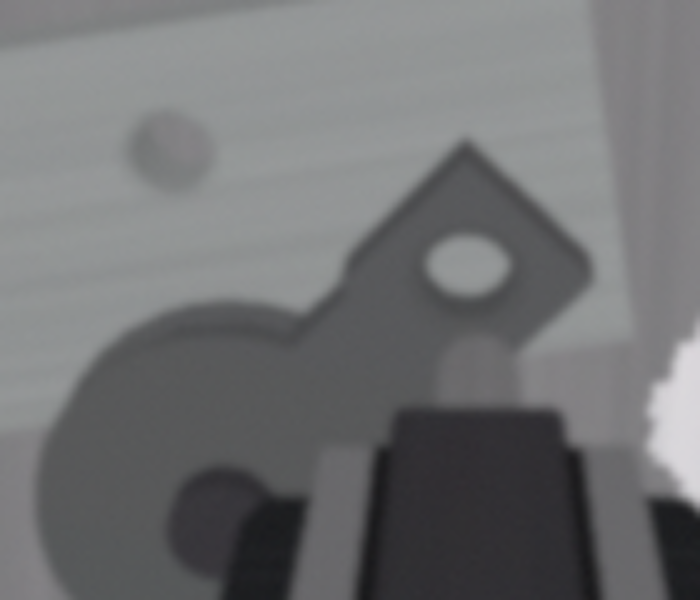

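Close up: lug hole mouth (468,267), lock hole (170,151), pin tip about (479,348).

```bash
python3 - <<'E'
from h import *
g=lambda U,V,z:ray("w2",(U+.5)/5-.5+160,(V+.5)/5-.5+150,z)
h=g(468,267,.043);l=g(170,151,.028);t=g(479,348,.0743);print(h,l,t,h-t, l-h)
R=np.array(get_state()["orientation"]);print(R.T@(h-t),R.T@(h-get_state()["position"]))
# fit axis: radius 52 from h and l near prior
E
```

```text
[0.52773037 0.00454546 0.043     ] [ 0.5263995  -0.04224736  0.028     ] [0.52661805 0.00587624 0.0743    ] [ 0.00111231 -0.00133078 -0.0313    ] [-0.00133087 -0.04679282 -0.015     ]
[-0.00156925  0.00074125  0.03129994] [-0.00201999 -0.00078886  0.08139524]
```

Call:
step_arm --steps '[[[-1.7,0,10,0,0,0,1],[0,0,12,0,0,0,1],[0,0,7,0,0,0,1],[0,0,3,0,0,0,1],[0,0,3,0,0,0,1],[0,0,2,0,0,0,1],[0,0,2,0,0,0,1],[0,0,0,0,0,0,1]]]'

```text
time: 6.05
position: [0.5287, 0.0041, 0.0853]
orientation: [[-0.25, 0.968, 0.0], [0.968, 0.25, 0.0], [-0.0, 0.0, -1.0]]
wrist_force: [0.8, 2.2, -0.9]
grip_width: 0.017
```

```bash
cat >> h.py <<'E'
A=np.array([.5737,-.0199])
def arc(a0,a1,n,r0=.052):
    R=np.array(get_state()["orientation"])[:2,:2]
    a=np.linspace(a0,a1,n+1);P=A+r0*np.c_[np.cos(a),np.sin(a)]
    return (np.diff(P,axis=0)@R*1000).round(1)
E
python3 - <<'E'
from h import *
s=get_state();p=np.array(s["position"][:2])-A;print(np.linalg.norm(p),np.arctan2(p[1],p[0]))
a=np.arctan2(p[1],p[0]);print(arc(a,a+.8,14).tolist())
E
```

```text
0.051023493138540855 2.6507981744666784
[[-2.2, -1.9], [-2.4, -1.8], [-2.5, -1.7], [-2.5, -1.5], [-2.6, -1.4], [-2.7, -1.2], [-2.8, -1.1], [-2.8, -0.9], [-2.9, -0.8], [-2.9, -0.6], [-2.9, -0.4], [-3.0, -0.3], [-3.0, -0.1], [-3.0, 0.1]]
```

Call:
step_arm --steps '[[[0,0,2,0,0,0,1],[0,0,0.5,0,0,0,1],[0,0,0,0,0,0,1],[-2.2,-1.9,0,0,0,0,1],[-2.4,-1.8,0,0,0,0,1],[-2.5,-1.7,0,0,0,0,1],[-2.5,-1.5,0,0,0,0,1],[-2.6,-1.4,0,0,0,0,1],[-2.7,-1.2,0,0,0,0,1],[-2.8,-1.1,0,0,0,0,1],[0,0,0,0,0,0,1]]]'

```text
time: 7.15
position: [0.5229, -0.0158, 0.083]
orientation: [[-0.25, 0.968, 0.001], [0.968, 0.25, 0.001], [0.0, 0.001, -1.0]]
wrist_force: [2.3, 5.6, -0.5]
grip_width: 0.0169
```

Call:
step_arm --steps '[[[-2.8,-0.9,0,0,0,0,1],[-2.9,-0.8,0,0,0,0,1],[-2.9,-0.6,0,0,0,0,1],[-2.9,-0.4,0,0,0,0,1],[-3.0,-0.3,0,0,0,0,1],[-3.0,-0.1,0,0,0,0,1],[-3.0,0.1,0,0,0,0,1],[0,0,0,0,0,0,1]]]'

```text
time: 7.95
position: [0.5249, -0.036, 0.0828]
orientation: [[-0.25, 0.968, -0.0], [0.968, 0.25, 0.001], [0.001, 0.0, -1.0]]
wrist_force: [1.1, 8.3, 0.8]
grip_width: 0.017
```

```bash
python3 - <<'E'
from h import *
s=get_state();P=np.array(s["position"][:2]);p=P-A;print(s["time"],P,np.linalg.norm(p),np.arctan2(p[1],p[0])%6.2832)
R=np.array(s["orientation"]);print(R.T@s["wrist_force"])
w=snap("wrist","w3")
cv2.imwrite("pics/c5.png",cv2.resize(w[150:270,180:320],None,fx=5,fy=5,interpolation=cv2.INTER_CUBIC))
for l in([.526,-.0404],[.5264,-.0422]):
  d=np.array(l)-A;print(np.arctan2(d[1],d[0])%6.2832,((proj("w3",[*l,.028])-[180,150]+.5)*5-.5),R[:2,:2].T@(np.array(l)-P)*1000)
E
```

```text
7.95 [ 0.52493094 -0.03599832] 0.05135734627386627 3.4604386431494447
[ 7.72931378  3.1398011  -0.79447972]
3.547510766138756 [347.67968363 343.31415622] [-4.529154   -0.06655391]
3.5821623972987746 [333.33192975 342.85948673] [-6.37197805 -0.1297625 ]
```

View pics/c5.png

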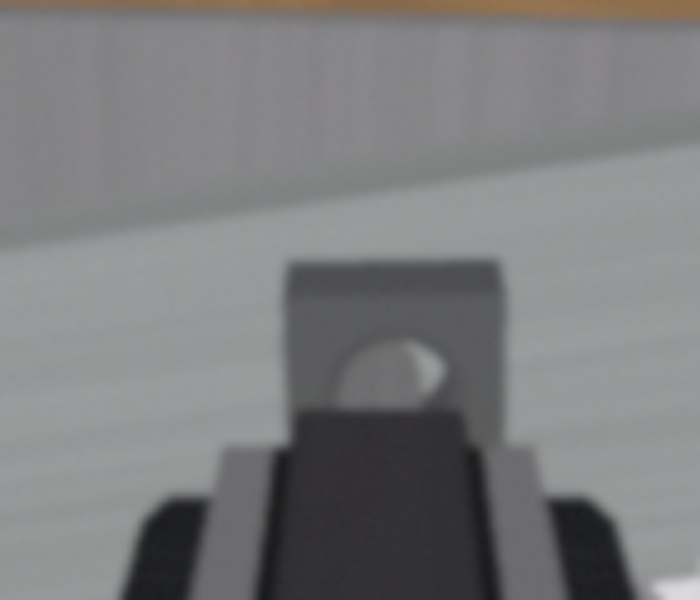

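The pin shank sits in the lug hole, bearing on its left (leading) side. The lock hole should be 4–6 mm further on. I'll touch the plate lightly now.

Call:
step_arm --steps '[[[-1.5,0,2,0,0,0,1],[0,0,1.5,0,0,0,1],[0,0,0.6,0,0,0,1],[0,0,0.3,0,0,0,1],[0,0,0,0,0,0,1]]]'

```text
time: 8.5
position: [0.5251, -0.0373, 0.0785]
orientation: [[-0.25, 0.968, -0.0], [0.968, 0.25, 0.001], [0.001, -0.0, -1.0]]
wrist_force: [0.4, 6.8, 3.4]
grip_width: 0.017
```

Call:
step_arm --steps '[[[0,0,0.2,0,0,0,1],[-0.7,0,0,0,0,0,1],[-0.7,0,0,0,0,0,1],[0,0,0,0,0,0,1]]]'

```text
time: 8.9
position: [0.5257, -0.0387, 0.0784]
orientation: [[-0.25, 0.968, 0.0], [0.968, 0.25, 0.001], [0.001, 0.0, -1.0]]
wrist_force: [0.2, 8.2, 2.8]
grip_width: 0.0169
```

Call:
step_arm --steps '[[[-0.6,0,0.3,0,0,0,1],[-0.6,0,0,0,0,0,1],[0,0,0,0,0,0,1]]]'

```text
time: 9.2
position: [0.526, -0.0398, 0.0781]
orientation: [[-0.25, 0.968, 0.0], [0.968, 0.25, 0.001], [0.001, 0.0, -1.0]]
wrist_force: [1.5, 7.8, 1.6]
grip_width: 0.0173
```

Call:
step_arm --steps '[[[-0.6,0,0.2,0,0,0,1],[-0.6,0,0.2,0,0,0,1],[0,0,0,0,0,0,1]]]'

```text
time: 9.5
position: [0.5264, -0.0409, 0.0778]
orientation: [[-0.25, 0.968, 0.0], [0.968, 0.25, 0.001], [0.001, 0.001, -1.0]]
wrist_force: [1.2, 7.9, 3.1]
grip_width: 0.0172
```

Call:
step_arm --steps '[[[-0.5,0,0.4,0,0,0,1],[0,0,0.4,0,0,0,1],[0,0,0,0,0,0,1]]]'

```text
time: 9.8
position: [0.5264, -0.0414, 0.077]
orientation: [[-0.25, 0.968, 0.0], [0.968, 0.25, 0.001], [0.001, 0.0, -1.0]]
wrist_force: [-0.1, 7.6, 3.1]
grip_width: 0.0168
```

Call:
step_arm --steps '[[[-0.4,0,0.5,0,0,0,1],[0,0,0.5,0,0,0,1],[0,0,0,0,0,0,1]]]'

```text
time: 10.1
position: [0.5265, -0.0418, 0.0759]
orientation: [[-0.25, 0.968, 0.0], [0.968, 0.25, 0.001], [0.001, 0.0, -1.0]]
wrist_force: [1.1, 9.3, 3.7]
grip_width: 0.017
```

Call:
step_arm --steps '[[[0,0,0.5,0,0,0,1],[0,0,0.5,0,0,0,1],[0,0,0,0,0,0,1]]]'

```text
time: 10.4
position: [0.5265, -0.0418, 0.0749]
orientation: [[-0.25, 0.968, 0.0], [0.968, 0.25, 0.001], [0.001, 0.0, -1.0]]
wrist_force: [0.7, 7.6, 2.5]
grip_width: 0.017
```

Dropping in at constant low force. I'll continue.

Call:
step_arm --steps '[[[0,0,0.7,0,0,0,1],[0,0,0.7,0,0,0,1],[0,0,0.6,0,0,0,1],[0,0,0,0,0,0,1]]]'

```text
time: 10.8
position: [0.5265, -0.0418, 0.0729]
orientation: [[-0.25, 0.968, 0.0], [0.968, 0.25, 0.001], [0.001, 0.0, -1.0]]
wrist_force: [1.2, 8.8, 3.0]
grip_width: 0.0169
```

Call:
step_arm --steps '[[[0,0,1.2,0,0,0,1],[0,0,1.2,0,0,0,1],[0,0,1.2,0,0,0,1],[0,0,1.2,0,0,0,1],[0,0,1.2,0,0,0,1],[0,0,0,0,0,0,1]]]'

```text
time: 11.4
position: [0.5265, -0.0418, 0.0668]
orientation: [[-0.25, 0.968, 0.0], [0.968, 0.25, 0.001], [0.001, 0.0, -1.0]]
wrist_force: [0.1, 9.2, 1.2]
grip_width: 0.0171
```

Call:
step_arm --steps '[[[0,0,1.2,0,0,0,1],[0,0,1.2,0,0,0,1],[0,0,1,0,0,0,1],[0,0,0.6,0,0,0,1],[0,0,0,0,0,0,1]]]'

```text
time: 11.9
position: [0.5265, -0.0418, 0.0629]
orientation: [[-0.251, 0.968, 0.0], [0.968, 0.251, 0.001], [0.001, 0.0, -1.0]]
wrist_force: [0.5, 7.5, 2.7]
grip_width: 0.0171
```

Call:
step_arm --steps '[[[0,0,0.4,0,0,0,1],[0,0,0.3,0,0,0,1],[0,0,0,0,0,0,1]]]'

```text
time: 12.2
position: [0.5265, -0.0418, 0.0623]
orientation: [[-0.251, 0.968, 0.0], [0.968, 0.251, 0.001], [0.001, 0.0, -1.0]]
wrist_force: [-0.1, 8.3, 3.2]
grip_width: 0.017
```

Call:
step_arm --steps '[[[0,0,0.3,0,0,0,1],[0,0,0.3,0,0,0,1],[0,0,0,0,0,0,1]]]'

```text
time: 12.5
position: [0.5266, -0.0419, 0.062]
orientation: [[-0.251, 0.968, 0.0], [0.968, 0.251, 0.001], [0.001, 0.001, -1.0]]
wrist_force: [-0.5, 8.7, 7.2]
grip_width: 0.0168
```

Seated at TCP 62.0 mm (tip about 12 mm). I'll ease the spring load onto the lock hole, then release.

Call:
step_arm --steps '[[[0.4,0,-0.3,0,0,0,1],[0.4,0,0,0,0,0,1],[0.3,0,0,0,0,0,1],[0.3,0,0,0,0,0,1],[0,0,0,0,0,0,1]]]'

```text
time: 13.0
position: [0.5261, -0.0408, 0.062]
orientation: [[-0.251, 0.968, 0.0], [0.968, 0.251, 0.0], [0.0, 0.0, -1.0]]
wrist_force: [-0.2, 5.2, 6.1]
grip_width: 0.017
```

Call:
step_arm --steps '[[[0.3,0,0,0,0,0,1],[0.3,0,0,0,0,0,1],[0,0,0,0,0,0,1]]]'

```text
time: 13.3
position: [0.5261, -0.0406, 0.062]
orientation: [[-0.25, 0.968, 0.0], [0.968, 0.25, -0.0], [-0.0, 0.0, -1.0]]
wrist_force: [-1.2, 1.8, 5.8]
grip_width: 0.0169
```

The load has passed to the lock hole. Now I'll release.

Call:
step_arm --steps '[[[0,0,0,0,0,0,0.5],[0,0,0,0,0,0,0],[0,0,0,0,0,0,-0.5],[0,0,0,0,0,0,-1],[0,0,0,0,0,0,-1],[0,0,0,0,0,0,-1],[0,0,0,0,0,0,-1],[0,0,0,0,0,0,-1],[0,0,-10,0,0,0,-1],[0,0,-20,0,0,0,-1],[0,0,-30,0,0,0,-1],[0,0,-30,0,0,0,-1],[0,0,-30,0,0,0,-1],[0,0,0,0,0,0,-1],[0,0,0,0,0,0,-1]]]'

```text
time: 14.8
position: [0.5261, -0.0404, 0.1825]
orientation: [[-0.25, 0.968, 0.001], [0.968, 0.25, -0.0], [-0.001, 0.001, -1.0]]
wrist_force: [-0.1, 0.7, -0.6]
grip_width: 0.0851
```

```bash
python3 - <<'E'
from h import *
w=snap("wrist","w4");b=snap("side","side4")
c=cv2.resize(b[155:245,200:300],None,fx=4,fy=4,interpolation=cv2.INTER_CUBIC)
d=cv2.resize(w[110:230,190:323],None,fx=3,fy=3,interpolation=cv2.INTER_CUBIC)
cv2.imwrite("pics/c6.png",np.hstack([c,d]))
print(get_state()["wrist_force"])
q=[[.5262,-.0406,.087],[.5262,-.0406,.043]]
print([((proj("side4",p)-[200,155])*4).round() for p in q],[((proj("w4",p)-[190,110])*3+[400,0]).round() for p in q])
E
```

```text
[ 0.36340493  0.37043292 -0.51012886]
[array([228., 196.]), array([227., 248.])] [array([598., 262.]), array([597., 213.])]
```

View pics/c6.png

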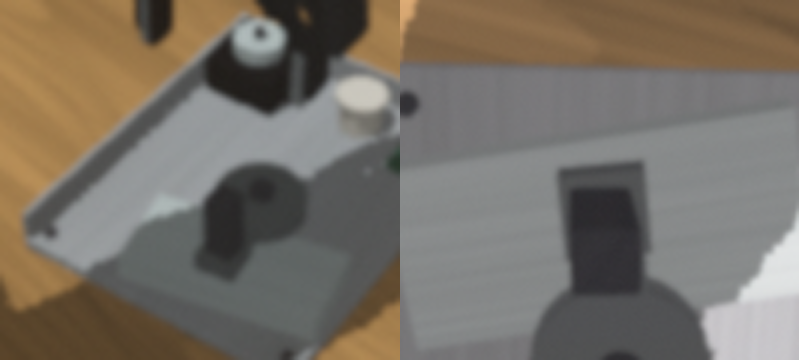

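The handle sits down on the lug near its predicted place: the top is at (607,262) against a predicted (598,262). The wheel is held turned and the gripper is clear. I'm handing in.

```bash
python3 -c "
from plant import *
hand_in(); print(get_state()['time'])"
```

```text
the job is handed in; nothing more can be done
the job is handed in; nothing more can be done
```

The tension wheel is locked back: the pin is home in the lock hole and I have let go of it. I handed the job in at about 15 s of the 64 s allowed; no verdict is reported.

- **What I did:** I took the pin from its stand and put it down through the lug's hole. I then turned the wheel about 0.9 rad along its arc and felt for the lock hole at about 3 N. The pin went in and seated at about 7 N. I eased the spring load onto the lock hole before opening the jaws and moved 120 mm clear.
- **Seating:** The tool stopped 62.0 mm above the desk, which puts the tip at about 12 mm, fully home. This is worked out from the tool height at the grasp, not measured on the pin itself.
- **After release:** In the last pictures the wheel is still turned and the handle is down on the lug. Its top is about 3 camera pixels (roughly 2 mm) from where I predicted. That is either a slight lean of the pin or calibration error, well inside the 0.35 rad limit. The force on the released gripper is near zero.
- **Bystanders:** I did not measure the mug, screwdriver, bottle or clip box again at the end. The arm's path did not come near them.

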